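# Find the loose pipe-clamp bolt and hold its cap open

## Task

One of the three pipe clamps on the air line has a bolt whose thread no longer holds. Tap the three bolt heads from above with the fingertips, one after the other from left to right as the robot sees them, to feel which one gives; then lift that clamp's hinged cap by its bolt head to about 45 degrees and finish while still gripping the bolt head and holding the cap open and still, so that I can replace the insert in the clamp. Leave the tools, bin and other things round the line where they are.

Things in the scene. Friction and masses are not known exactly. Their poses are not given: they have to be found in the camera images.
- rail: steel strut rail fixed to the bench, 41 mm wide, 400 long, 21 high; origin mid underside, y along it to the robot's left (give or take its yaw), x away from the robot. It carries a blue 25 mm air pipe (axis 47 above the bench) in three identical grey hinged clamps about 115 apart, a brass tee with gauge at the left end (y 190, top 121 high) and a valve with red lever at the right (y -200, top 83)
- head_a (a point): centre of one clamp's hex bolt head, steel, 16 mm across flats (facing rail +y and -y), 15 high: top 7.5 above this point. Under it a washer 22 across, 2.5 thick, on a rubber grommet 23 across, 9 high; the flat top of the clamp cap lies 19 below. Axes as the rail's while shut. Which letter stands left, middle or right changes: see the positions
- bolt_a: the bolt with head_a; origin on its axis, 19 mm below the head's centre. A sound bolt is rigid under a tap. The loose one looks the same but sinks up to 5 mm into its rubber grommet (about 0.5 N to start, 4 N fully down) and springs back. It stays captive in its cap, so that cap can be lifted by pinching the bolt head
- cap_a (a joint): hinge of the cap held by bolt_a: 0 shut, grows as it swings up (rad), stop 1.25. Cap 78 mm across the pipe, 30 along it, 22 high. Hinge axis along the pipe, on the robot's side: from the head's centre 67 towards rail -x and 41 down. The far end with the bolt swings up and towards the robot; let go, it falls shut (cap and bolt 0.11 to 0.2 kg). Caps of sound bolts cannot be lifted
- head_b (a point): centre of one clamp's hex bolt head, steel, 16 mm across flats (facing rail +y and -y), 15 high: top 7.5 above this point. Under it a washer 22 across, 2.5 thick, on a rubber grommet 23 across, 9 high; the flat top of the clamp cap lies 19 below. Axes as the rail's while shut. Which letter stands left, middle or right changes: see the positions
- bolt_b: the bolt with head_b; origin on its axis, 19 mm below the head's centre. A sound bolt is rigid under a tap. The loose one looks the same but sinks up to 5 mm into its rubber grommet (about 0.5 N to start, 4 N fully down) and springs back. It stays captive in its cap, so that cap can be lifted by pinching the bolt head
- cap_b (a joint): hinge of the cap held by bolt_b: 0 shut, grows as it swings up (rad), stop 1.25. Cap 78 mm across the pipe, 30 along it, 22 high. Hinge axis along the pipe, on the robot's side: from the head's centre 67 towards rail -x and 41 down. The far end with the bolt swings up and towards the robot; let go, it falls shut (cap and bolt 0.11 to 0.2 kg). Caps of sound bolts cannot be lifted
- head_c (a point): centre of one clamp's hex bolt head, steel, 16 mm across flats (facing rail +y and -y), 15 high: top 7.5 above this point. Under it a washer 22 across, 2.5 thick, on a rubber grommet 23 across, 9 high; the flat top of the clamp cap lies 19 below. Axes as the rail's while shut. Which letter stands left, middle or right changes: see the positions
- bolt_c: the bolt with head_c; origin on its axis, 19 mm below the head's centre. A sound bolt is rigid under a tap. The loose one looks the same but sinks up to 5 mm into its rubber grommet (about 0.5 N to start, 4 N fully down) and springs back. It stays captive in its cap, so that cap can be lifted by pinching the bolt head
- cap_c (a joint): hinge of the cap held by bolt_c: 0 shut, grows as it swings up (rad), stop 1.25. Cap 78 mm across the pipe, 30 along it, 22 high. Hinge axis along the pipe, on the robot's side: from the head's centre 67 towards rail -x and 41 down. The far end with the bolt swings up and towards the robot; let go, it falls shut (cap and bolt 0.11 to 0.2 kg). Caps of sound bolts cannot be lifted
- tape: roll of blue tape lying flat, 92 mm across, 24 mm high; bystander, origin at the centre of its underside
- glue: standing white glue bottle with a red nozzle, 42 mm across, 119 mm high; bystander, origin at the centre of its underside
- driver: screwdriver with a red handle, 189 mm long, lying down; bystander, origin at the centre of its underside
- nipper: pliers with blue handles, 140 mm long, lying flat; bystander, origin at the centre of its underside
- bin: blue open-fronted parts bin, 103 x 110 x 61 mm; bystander, origin at the centre of its underside
- marker: white marker pen with a blue cap, 131 mm long, lying down; bystander, origin at the centre of its underside
- allen: steel hex key, 83 mm long, lying flat; bystander, origin at the centre of its underside

How it is judged:
By the outcome, as a careful person would: the job done as asked, in the order asked, and still so for the second after the job is handed in, while the arm keeps its last pose, push and grip.
It also fails if it takes over 48 s, if anything falls off the work surface, if the arm or the gripper's body presses on something with over 40 N, if the wrist force passes 120 N, or if a joint passes its speed limit or range.

## Robot

A 7-joint arm with a two-finger parallel gripper is mounted at the origin on a cart in front of the work surface, level with it; the furniture and walls round the work are solid. World frame = base frame: x ahead of the robot, y to its left, z up, the work surface at z = 0. Lengths are in m, angles in rad, forces in N, time in s.
With the tool pointing down it reaches from about 0.425 to 0.925 m from the base axis. Payload 6.8 kg.
Tool frame: the origin (TCP) lies at the very end of the fingers, on their centre line; the grasp point (between the pads) lies 19 mm behind it; z points along the fingers, y is the line along which they close (so a half turn about z gives the same grasp; the last joint's range is limited). The gripper opens to 85 mm and grips with 20 to 120 N. Pads are 22 mm wide; open, the fingers measure 114 mm over their backs; the gripper's body (76 mm by 85 mm) begins 54 mm behind the grasp point. The pads swing forward as they close: fully open they stand 13 mm farther back than shut.
Start: joints at [-1.357, 0.477, 0.022, 1.555, -0.011, 1.109, -0.083], TCP at [0.213, 0.64, 0.231] pointing down, gripper open.
Joint ranges: [-2.96, 2.96], [-0.34, 2.1], [-1.41, 1.46], [0.24, 2.44], [-1.37, 4.51], [0.17, 1.92], [-2.96, 2.96]. Speed limits (rad/s): [2.39, 2.39, 3.14, 3.14, 3.14, 3.14, 3.14].

## Interface

Orientations are given as a rotation vector (axis times angle).
In Python, from bench import get_obs, viewer, r gives the robot as it stands. The module is installed in compiled form; this text tells all that it offers.
- The arm moves only by the tool play_rows, never from a script. Its argument "commands" is a list that holds one entry, the list of rows, each a list of 5 numbers: the gripper's target within -1 to 1 (shut at 1, half-way at 0, fully open at -1), then the shift along the tool's x, y, z scaled (see below), then the turn about the tool's z scaled (see below). A call has 1 to 12 rows; each row is the pose to reach, as a shift and turn from the pose commanded when the call began, along the tool's axes at that moment; what a row does not reach only later rows make up. The controller multiplies each number of a shift by 0.2 m and each number of a turn by pi/2 rad. A row lasts 1/12 s, in which the tool goes at most 41.7 mm and 7.16 degrees, less where a joint would pass 70% of its speed; a pose out of reach is approached as far as the arm can. A call with a number of a shift or a turn outside -1 to 1 is refused whole. A call with a gripper value outside its range is refused whole. The fingers move at their own pace and stop on an object; "grip_force" is the grip in N (left out, the last holds). Time passes only in rows, so rows that repeat a pose let the fingers close. It gives the time, the measured TCP pose, the force, the opening and the grip force at its end, in the units of the state.
- get_obs(): the state, without advancing time (a new reading comes with each control period).
- viewer.grab_frame(name): name is "scene" or "top" or "wrist"; returns a dict with "pixels" (420x560x3 uint8, red, green, blue), "fovy" (degrees; the focal length in pixels is half the picture's height over the tangent of half this angle, whatever the lens; pixels are square), "cx", "cy" (the principal point, pixels), "world_to_cam" (4x4, takes a point from world to camera coordinates); the wrist camera has in their place "hand_eye" (4x4, takes a point from camera to tool coordinates, whose origin is the TCP and whose axes are the flange's). Camera axes: x right, y up, looking along -z (the intrinsics and any distortion apply to the point x, -y, -z); pixel columns grow to the right and rows downward; lengths in m; the calibration is good to about 2 mm. A picture is of the moment at which its call begins: read the wrist's pose just before it. There is no depth.
- r.hand_in(): hands the job in; it is judged then, once.
Trained networks look in a picture, given as the dict that the camera call returned (one of the last four; its "shot" number tells which), for a name from the list of things; names that differ only in an ending like _2 or _b are one class to them, and where a whole thing is asked for, a point or a joint stands for the part that bears it (a point fixed in the world has none). Each returns a list of dicts, best first, with "score" (0 to 1); they miss things now and then, are a little off and sometimes report something else, mostly with a low value. They report only what shows in the picture. A call takes as long as a camera call.
- viewer.trace(picture, thing): "pixels" (420x560 bool, what is visible of it) and "rect" ([left, top, right, bottom] in pixels, round what is visible of it).
The state is a dict: "clock": time; "joints": joint angles; "qvel": joint speeds; "tau": joint torques, N m; "tcp_pos": TCP position; "orientation": TCP orientation; "contact_force": force on the tool from outside, world axes, zero at the start; "moment": the same for the moment, N m; "grip_width": finger opening in m; "gripper_force": force on a finger pad.
Only numpy, scipy, OpenCV 4.12 (cv2) and the standard library are available. Lean on these libraries where they do the work, as an engineer would, in place of code of your own. Each camera call takes 0.05 s, during which the arm holds its last target. There are 200 camera calls.

## Working session

There is one attempt and no reset: what is moved stays moved. The work goes in short steps, Python scripts to look and compute and a tool call to move; the robot and the scene stay as the last step left them, time stands still between calls to the robot, and variables do not carry over. Pictures are saved under pics/ and viewed, at most 10 in all, crops included, and the job is handed in when it is done.

Besides the shell and the picture viewer there is one more tool, called after "Call:" in YAML: its name, and indented under it one key for each argument. play_rows: Moves the arm, as the interface text tells. Shifts and turns lie within -1 to 1; 1 stands for 0.2 m of shift or pi/2 rad of turn. Its arguments: {"type":"object","properties":{"commands":{"type":"array","items":{"type":"array","items":{"type":"array","items":{"type":"number","minimum":-1,"maximum":1}}}},"grip_force":{"type":"number"}},"required":["commands"]}

```bash
mkdir -p pics
cat > h.py <<'E'
import numpy as np, cv2
from bench import get_obs, viewer, r
from scipy.spatial.transform import Rotation as R
def K(d):
    h,w=d["pixels"].shape[:2]; f=h/2/np.tan(np.radians(d["fovy"])/2)
    return f,d["cx"],d["cy"]
def w2c(d,o=None):
    if "world_to_cam" in d: return np.array(d["world_to_cam"])
    T=np.eye(4);T[:3,:3]=R.from_rotvec(o["orientation"]).as_matrix();T[:3,3]=o["tcp_pos"]
    return np.linalg.inv(T@np.array(d["hand_eye"]))
def ray(d,u,v,o=None):
    f,cx,cy=K(d);M=np.linalg.inv(w2c(d,o))
    q=M[:3,:3]@np.array([(u-cx)/f,-(v-cy)/f,-1]);return M[:3,3],q
def onz(d,u,v,z,o=None):
    c,q=ray(d,u,v,o);return c+q*(z-c[2])/q[2]
def proj(d,p,o=None):
    f,cx,cy=K(d);M=w2c(d,o);q=M[:3,:3]@np.array(p)+M[:3,3]
    return np.array([cx+f*q[0]/-q[2],cy-f*q[1]/-q[2]])
def save(n,p): cv2.imwrite("pics/"+n+".png",cv2.cvtColor(p,cv2.COLOR_RGB2BGR))
E
python3 - <<'E'
from h import *
o=get_obs();print({k:np.round(v,3).tolist() for k,v in o.items()})
ims=[]
for n in ("scene","top"):
    d=viewer.grab_frame(n);ims.append(d["pixels"]);print(n,[k for k in d],d["fovy"],d["cx"],d["cy"],np.round(np.linalg.inv(w2c(d))[:3],3).tolist(), {k:d[k] for k in d if k not in("pixels","world_to_cam")})
    for t in ("head_a","bolt_a","cap_a","rail"):
        for x in viewer.trace(d,t)[:4]:
            ys,xs=np.nonzero(x["pixels"]); u,v=xs.mean(),ys.mean()
            print(t,round(x["score"],2),np.round(x["rect"]),round(u,1),round(v,1),len(xs),np.round(onz(d,u,v,.08),3))
    save(n,d["pixels"])
E
```

```text
{'clock': 0.0, 'joints': [-1.357, 0.478, 0.022, 1.556, -0.011, 1.109, -0.083], 'qvel': [0.0, -0.0, -0.001, 0.001, -0.001, 0.002, 0.001], 'tau': [-0.0, -59.645, 1.607, -28.12, 0.012, 0.009, -0.0], 'tcp_pos': [0.213, 0.64, 0.23], 'orientation': [-0.503, -3.101, 0.003], 'contact_force': [-1.072, 0.125, 0.122], 'moment': [-0.055, -0.005, -0.025], 'gripper_force': 0.0, 'grip_width': 0.086}
scene ['pixels', 'fovy', 'cx', 'cy', 'world_to_cam', 'shot'] 56.48132180384146 281.41209772433194 214.1406316910541 [[0.787, 0.361, -0.5, 0.038], [-0.617, 0.441, -0.652, -0.713], [-0.015, 0.822, 0.57, 0.691]] {'fovy': 56.48132180384146, 'cx': 281.41209772433194, 'cy': 214.1406316910541, 'shot': 1}
head_a 0.58 [264. 194. 273. 201.] 268.0 198.0 31 [0.595 0.076 0.08 ]
head_a 0.4 [286. 213. 294. 222.] 290.1 216.0 55 [ 0.587 -0.036  0.08 ]
bolt_a 0.52 [291. 160. 306. 194.] 297.1 179.0 346 [0.732 0.107 0.08 ]
bolt_a 0.51 [285. 210. 297. 222.] 290.2 216.1 47 [ 0.587 -0.037  0.08 ]
bolt_a 0.38 [265. 195. 274. 203.] 268.1 197.8 42 [0.596 0.076 0.08 ]
cap_a 0.88 [267. 209. 298. 236.] 284.2 224.7 344 [ 0.55  -0.05
[... 442 characters left out ...]
94980776, 'cx': 273.62035956364474, 'cy': 213.38666022890646, 'shot': 2}
head_a 0.55 [200. 188. 208. 194.] 205.2 191.8 43 [0.604 0.182 0.08 ]
head_a 0.49 [281. 199. 289. 202.] 283.9 199.2 25 [ 0.586 -0.039  0.08 ]
head_a 0.24 [170. 195. 330. 222.] 250.0 208.0 1773 [0.56  0.055 0.08 ]
bolt_a 0.58 [201. 189. 210. 196.] 205.5 192.1 59 [0.603 0.181 0.08 ]
cap_a 0.84 [241. 194. 255. 222.] 243.9 205.5 312 [0.566 0.073 0.08 ]
cap_a 0.73 [274. 192. 293. 227.] 282.9 209.1 336 [ 0.558 -0.037  0.08 ]
cap_a 0.68 [197. 184. 211. 218.] 205.2 202.2 329 [0.574 0.181 0.08 ]
rail 0.62 [168. 196. 333. 220.] 249.9 208.0 1789 [0.56  0.056 0.08 ]
rail 0.56 [180. 146. 213. 178.] 196.3 159.1 248 [0.697 0.21  0.08 ]
```

Run:
```python
from h import *
a=cv2.imread("pics/top.png")[130:250,140:360];b=cv2.imread("pics/scene.png")[130:270,190:350]
cv2.imwrite("pics/c1.png",np.vstack([cv2.resize(a,(550,300),interpolation=3),cv2.resize(b,(343,300),interpolation=3) if 0 else cv2.copyMakeBorder(cv2.resize(b,(343,300),interpolation=3),0,0,0,207,0)]))
cv2.imwrite("pics/s1.png",cv2.resize(cv2.imread("pics/scene.png"),(784,588)))
```

```text
(no output)
```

View pics/c1.png

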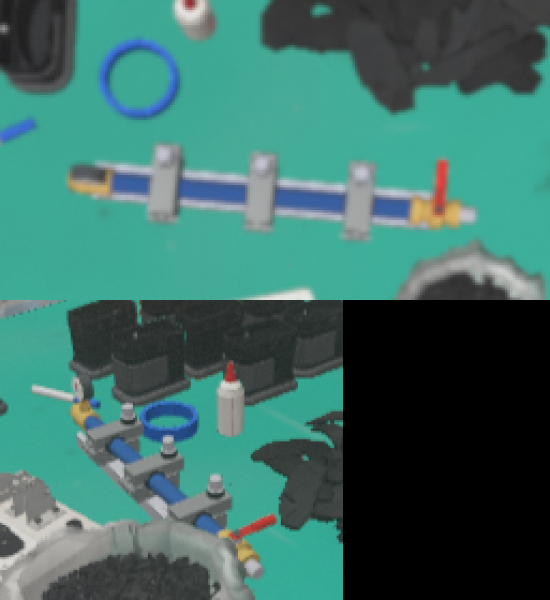

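View pics/s1.png

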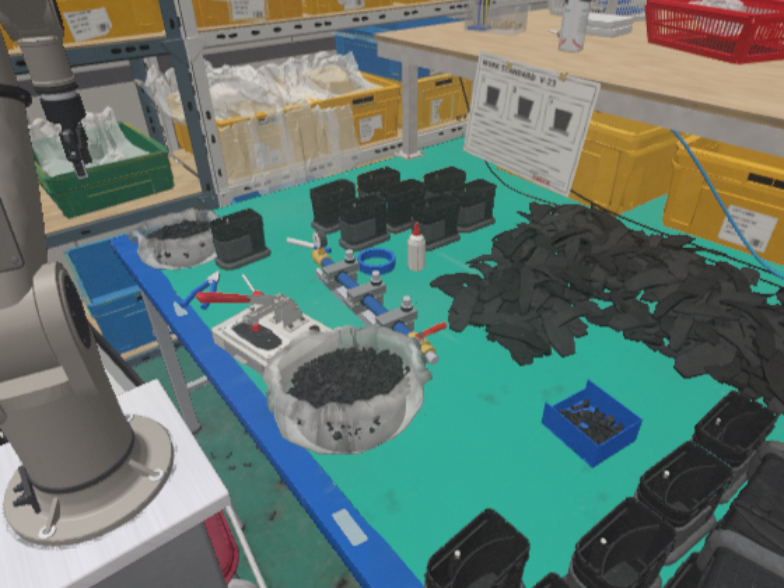

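Run:
```python
from h import *
s=viewer.grab_frame("scene");t=viewer.grab_frame("top")
S=[(249.5,181.3),(268.2,197.6),(290.2,216)];T=[(206,191.8),(244.8,195.2),(284.2,198.9)]
P=[]
for a,b in zip(S,T):
    c1,q1=ray(s,*a);c2,q2=ray(t,*b);q1/=np.linalg.norm(q1);q2/=np.linalg.norm(q2)
    x=np.linalg.lstsq(np.c_[q1,-q2],c2-c1,rcond=None)[0];p1=c1+q1*x[0];p2=c2+q2*x[1];p=(p1+p2)/2;P.append(p)
    print(np.round(p,4),np.linalg.norm(p1-p2), [np.round(onz(t,*b,z),4) for z in (.085,.09,.095)])
x=P[0]-P[2];print(np.arctan2(-x[0],x[1]),np.linalg.norm(x)/2)
o=get_obs();print(R.from_rotvec(o["orientation"]).as_matrix().round(3))
```

```text
[0.6018 0.1793 0.0876] 0.0015974904605022253 [array([0.6029, 0.1793, 0.085 ]), array([0.6021, 0.1786, 0.09  ]), array([0.6014, 0.1779, 0.095 ])]
[0.5939 0.0711 0.0843] 0.002399270101372207 [array([0.5949, 0.0704, 0.085 ]), array([0.5942, 0.0702, 0.09  ]), array([0.5935, 0.0699, 0.095 ])]
[ 0.5857 -0.0395  0.0827] 0.0016060893324553061 [array([ 0.5861, -0.0399,  0.085 ]), array([ 0.5854, -0.0398,  0.09  ]), array([ 0.5847, -0.0397,  0.095 ])]
-0.07337403150126968 0.10974929365798641
[[-0.949  0.316 -0.   ]
 [ 0.316  0.949  0.   ]
 [ 0.     0.    -1.   ]]
```

Call:
play_rows:
  commands:
    - [[1,-0.43,-0.26,0,0],[1,-0.86,-0.525,0,0],[1,-0.86,-0.525,0,0],[1,-0.86,-0.525,0,0],[1,-0.86,-0.525,0,0],[1,-0.86,-0.525,0,0],[1,-0.86,-0.525,0,0]]
  grip_force: 40

```text
clock: 1.18
tcp_pos: [0.3458, 0.4843, 0.2317]
orientation: [0.511, 3.099, 0.0]
contact_force: [0.5, 0.1, -0.9]
grip_width: 0.0005
gripper_force: 0.0
```

Call:
play_rows:
  commands:
    - [[1,-0.43,-0.26,0,0],[1,-0.86,-0.525,0,0],[1,-0.86,-0.525,0,0],[1,-0.86,-0.525,0,0],[1,-0.86,-0.525,0,0],[1,-0.86,-0.525,0,0],[1,-0.86,-0.525,0,0]]

```text
clock: 1.77
tcp_pos: [0.4744, 0.3317, 0.2314]
orientation: [0.508, 3.1, 0.0]
contact_force: [-1.4, 0.2, 0.5]
grip_width: -0.0005
gripper_force: 0.0
```

Call:
play_rows:
  commands:
    - [[1,-0.43,-0.26,0,-0.08],[1,-0.86,-0.525,0,-0.158],[1,-0.86,-0.525,0,-0.158],[1,-0.86,-0.525,0,-0.158],[1,-0.86,-0.525,0,-0.158],[1,-0.86,-0.525,0,-0.158],[1,-0.86,-0.525,0,-0.158],[1,-0.86,-0.525,0,-0.158],[1,-0.86,-0.525,0,-0.158]]

```text
clock: 2.52
tcp_pos: [0.6021, 0.1819, 0.2311]
orientation: [-0.108, -3.139, -0.002]
contact_force: [0.4, 0.1, -0.7]
grip_width: -0.0
gripper_force: 0.0
```

Run:
```python
from h import *
o=get_obs();d=viewer.grab_frame("wrist");print({k:np.round(o[k],4).tolist() for k in("clock","tcp_pos","joints","contact_force","grip_width")})
print(R.from_rotvec(o["orientation"]).as_matrix().round(3).tolist(), np.round(d["hand_eye"],3).tolist(),{k:d[k] for k in d if k not in("pixels","hand_eye")})
for t in ("head_a","cap_a"):
    for x in viewer.trace(d,t)[:4]:
        ys,xs=np.nonzero(x["pixels"]); u,v=xs.mean(),ys.mean()
        print(t,round(x["score"],2),np.round(x["rect"]),round(u,1),round(v,1),len(xs),np.round(onz(d,u,v,.088,o),4))
save("w1",d["pixels"])
```

```text
{'clock': 2.5167, 'tcp_pos': [0.6021, 0.1819, 0.2311], 'joints': [-0.5222, 0.4034, 0.1743, 1.6811, -0.0798, 1.0643, 1.179], 'contact_force': [0.4382, 0.0915, -0.659], 'grip_width': -0.0}
[[-0.998, 0.069, -0.001], [0.069, 0.998, 0.001], [0.001, 0.001, -1.0]] [[-0.0, 0.95, 0.312, 0.08], [1.0, 0.0, -0.0, -0.001], [-0.0, 0.312, -0.95, -0.142], [0.0, 0.0, 0.0, 1.0]] {'fovy': 65.05698794782205, 'cx': 277.63317833723056, 'cy': 206.54291471411503, 'shot': 5}
head_a 0.95 [ 17. 179.  49. 204.] 32.3 190.6 607 [ 0.5857 -0.0376  0.088 ]
head_a 0.6 [264. 179. 287. 205.] 277.3 192.1 456 [0.6023 0.1813 0.088 ]
head_a 0.56 [142. 178. 171. 205.] 156.8 191.7 498 [0.5944 0.0734 0.088 ]
cap_a 0.94 [262. 107. 296. 203.] 277.8 158.9 2758 [0.5725 0.1838 0.088 ]
cap_a 0.9 [139. 107. 183. 204.] 161.6 158.5 3242 [0.5651 0.0831 0.088 ]
cap_a 0.71 [ 14. 107.  78. 205.] 42.5 159.4 3973 [ 0.5587 -0.0204  0.088 ]
```

View pics/w1.png

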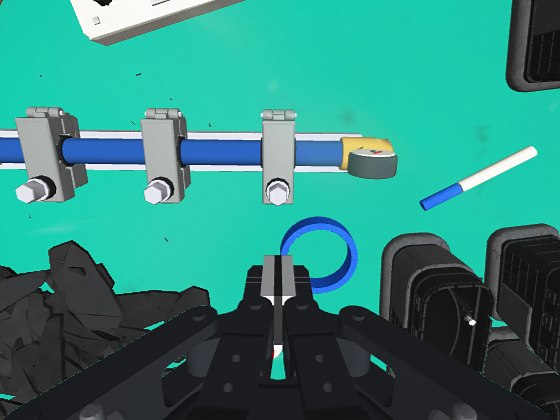

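Call:
play_rows:
  commands:
    - [[1,0,-0.01,0.2,0],[1,0,-0.01,0.4,0],[1,0,-0.01,0.55,0],[1,0,-0.01,0.64,0],[1,0,-0.01,0.64,0],[1,0,-0.01,0.64,0]]

```text
clock: 3.17
tcp_pos: [0.6025, 0.1769, 0.1029]
orientation: [-0.114, -3.138, 0.001]
contact_force: [0.1, -0.2, 0.7]
grip_width: -0.0
gripper_force: 0.0
```

Call:
play_rows:
  commands:
    - [[1,0,0,0.01,0],[1,0,0,0.02,0],[1,0,0,0.02,0]]

```text
clock: 3.42
tcp_pos: [0.604, 0.1768, 0.1006]
orientation: [0.115, 3.137, 0.002]
contact_force: [-0.3, -0.3, -0.2]
grip_width: 0.0003
gripper_force: 0.0
```

Call:
play_rows:
  commands:
    - [[1,0,0.015,0.01,0],[1,0,0.015,0.015,0],[1,0,0.015,0.015,0]]

```text
clock: 3.67
tcp_pos: [0.6034, 0.1798, 0.0964]
orientation: [0.115, 3.139, 0.001]
contact_force: [0.6, -0.2, -0.1]
grip_width: 0.0003
gripper_force: 0.0
```

Call:
play_rows:
  commands:
    - [[1,0,0,0.01,0],[1,0,0,0.01,0]]

```text
clock: 3.83
tcp_pos: [0.6037, 0.1796, 0.0956]
orientation: [0.116, 3.139, 0.001]
contact_force: [-3.6, -0.6, 8.7]
grip_width: -0.0001
gripper_force: 4.6
```

Call:
play_rows:
  commands:
    - [[1,0,0,0.01,0],[1,0,0,0.01,0]]

```text
clock: 4.0
tcp_pos: [0.6039, 0.1797, 0.0954]
orientation: [0.116, 3.139, 0.002]
contact_force: [-7.9, -1.8, 23.4]
grip_width: 0.0001
gripper_force: 11.6
```

Call:
play_rows:
  commands:
    - [[1,0,0,-0.1,0],[1,0,0,-0.15,0],[1,0.008,-0.2,-0.15,0],[1,0.008,-0.4,-0.15,0],[1,0.008,-0.54,-0.15,0],[1,0.008,-0.54,-0.15,0],[1,0.008,-0.54,-0.08,0],[1,0.008,-0.54,-0.04,0],[1,0.008,-0.54,-0.035,0],[1,0.008,-0.54,-0.035,0]]

```text
clock: 4.83
tcp_pos: [0.5933, 0.0724, 0.0985]
orientation: [-0.114, -3.138, 0.0]
contact_force: [0.6, -0.3, -0.2]
grip_width: 0.0001
gripper_force: 0.0
```

Call:
play_rows:
  commands:
    - [[1,0,0,0.01,0],[1,0,0,0.01,0]]

```text
clock: 5.0
tcp_pos: [0.5941, 0.0722, 0.0973]
orientation: [0.115, 3.139, 0.0]
contact_force: [0.0, -0.6, -0.2]
grip_width: -0.0001
gripper_force: 0.0
```

Call:
play_rows:
  commands:
    - [[1,0,0,0.01,0],[1,0,0,0.01,0]]

```text
clock: 5.17
tcp_pos: [0.5942, 0.072, 0.0954]
orientation: [0.115, 3.139, 0.0]
contact_force: [-0.4, 0.0, -0.6]
grip_width: -0.0001
gripper_force: 0.4
```

Call:
play_rows:
  commands:
    - [[1,0,0,0.01,0],[1,0,0,0.01,0]]

```text
clock: 5.33
tcp_pos: [0.5942, 0.072, 0.0934]
orientation: [0.115, 3.139, 0.001]
contact_force: [1.0, 0.4, 1.9]
grip_width: 0.0001
gripper_force: 1.0
```

Call:
play_rows:
  commands:
    - [[1,0,0,0.01,0],[1,0,0,0.01,0]]

```text
clock: 5.5
tcp_pos: [0.5942, 0.072, 0.0914]
orientation: [0.115, 3.139, 0.001]
contact_force: [0.1, 1.2, 3.2]
grip_width: -0.0003
gripper_force: 1.7
```

Call:
play_rows:
  commands:
    - [[1,0,0,-0.1,0],[1,0,0,-0.15,0],[1,0.003,-0.2,-0.15,0],[1,0.003,-0.4,-0.15,0],[1,0.003,-0.555,-0.15,0],[1,0.003,-0.555,-0.15,0],[1,0.003,-0.555,-0.08,0],[1,0.003,-0.555,-0.04,0],[1,0.003,-0.555,-0.035,0],[1,0.003,-0.555,-0.035,0]]

```text
clock: 6.33
tcp_pos: [0.5845, -0.0383, 0.0976]
orientation: [-0.114, -3.138, -0.0]
contact_force: [-0.1, 0.1, 0.4]
grip_width: -0.0001
gripper_force: 0.0
```

Call:
play_rows:
  commands:
    - [[1,0,0,0.01,0],[1,0,0,0.01,0]]

```text
clock: 6.5
tcp_pos: [0.5853, -0.0384, 0.0964]
orientation: [0.114, 3.139, 0.0]
contact_force: [0.2, -0.5, 0.1]
grip_width: 0.0001
gripper_force: 0.0
```

Call:
play_rows:
  commands:
    - [[1,0,0,0.01,0],[1,0,0,0.01,0]]

```text
clock: 6.67
tcp_pos: [0.5857, -0.0386, 0.0956]
orientation: [0.115, 3.138, 0.001]
contact_force: [-2.1, 1.2, 8.6]
grip_width: -0.0003
gripper_force: 4.2
```

Call:
play_rows:
  commands:
    - [[1,0,0,0.01,0],[1,0,0,0.01,0]]

```text
clock: 6.83
tcp_pos: [0.5858, -0.0386, 0.0954]
orientation: [0.116, 3.138, 0.002]
contact_force: [-8.8, 1.4, 24.6]
grip_width: 0.0004
gripper_force: 12.2
```

Call:
play_rows:
  commands:
    - [[1,0,0,-0.15,0],[0,0,0,-0.3,0],[0,0,0.2,-0.5,0],[0,0,0.4,-0.5,0],[0,0,0.555,-0.5,0],[0,0,0.555,-0.5,0],[0,0,0.555,-0.5,0],[0,0,0.555,-0.5,0]]

```text
clock: 7.5
tcp_pos: [0.5931, 0.0716, 0.1922]
orientation: [-0.115, -3.139, 0.001]
contact_force: [0.3, -0.5, -0.8]
grip_width: 0.0427
gripper_force: 0.0
```

Run:
```python
from h import *
o=get_obs();d=viewer.grab_frame("wrist");print({k:np.round(o[k],4).tolist() for k in("clock","tcp_pos","joints","contact_force","grip_width")})
print(R.from_rotvec(o["orientation"]).as_matrix().round(3).tolist())
for t in ("head_a",):
    for x in viewer.trace(d,t)[:4]:
        ys,xs=np.nonzero(x["pixels"]); u,v=xs.mean(),ys.mean()
        print(t,round(x["score"],2),np.round(x["rect"]),round(u,1),round(v,1),len(xs),np.round(onz(d,u,v,.088,o),4),np.round(onz(d,u,v,.092,o),4))
for p in ((.5942,.072,.0955),(.5858,-.0385,.0955),(.602,.18,.0955)): print(proj(d,p,o))
c=d["pixels"][120:270,:];save("w2",cv2.resize(c,(784,210),interpolation=3))
save("w2b",cv2.resize(d["pixels"][130:250,220:340],(480,480),interpolation=2))
```

```text
{'clock': 7.5, 'tcp_pos': [0.5931, 0.0716, 0.1922], 'joints': [-0.3602, 0.3913, 0.1749, 1.7965, -0.0804, 0.9609, 1.3457], 'contact_force': [0.3046, -0.4863, -0.8017], 'grip_width': 0.0427}
[[-0.997, 0.073, -0.0], [0.073, 0.997, -0.001], [0.0, -0.001, -1.0]]
head_a 0.84 [268. 191. 291. 218.] 278.4 205.5 595 [0.5936 0.0716 0.088 ] [0.5923 0.0717 0.092 ]
head_a 0.8 [400. 192. 432. 221.] 415.8 206.9 692 [0.6026 0.1795 0.088 ] [0.6011 0.1778 0.092 ]
head_a 0.79 [125. 190. 155. 221.] 138.3 205.5 700 [ 0.5855 -0.0383  0.088 ] [ 0.5844 -0.0364  0.092 ]
[278.98536855 209.27727975]
[134.14361499 208.8841727 ]
[420.49108628 209.15523619]
```

View pics/w2b.png

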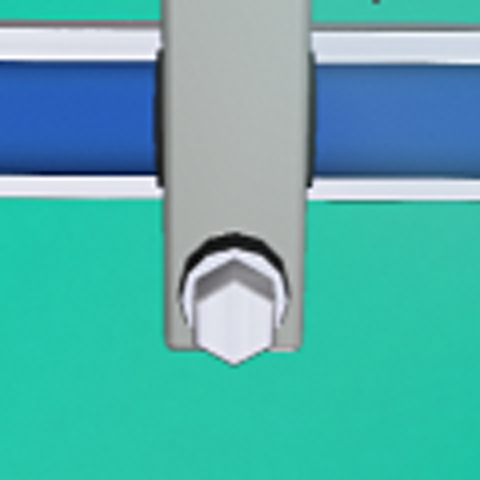

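Call:
play_rows:
  commands:
    - [[0,0.013,0,0.2,0],[0,0.013,0,0.35,0],[0,0.013,0,0.45,0],[0,0.013,0,0.5,0],[0,0.013,0,0.54,0],[0,0.013,0,0.54,0]]
  grip_force: 30

```text
clock: 8.1
tcp_pos: [0.5903, 0.0709, 0.0833]
orientation: [-0.118, -3.138, 0.001]
contact_force: [-0.0, 0.7, 0.4]
grip_width: 0.0431
gripper_force: 0.0
```

Call:
play_rows:
  commands:
    - [[1,0,0,0,0],[1,0,0,0,0],[1,0,0,0,0],[1,0,0,0,0],[1,0,0,0,0],[1,0,0,0,0],[1,0,0,0,0],[1,0,0,0,0]]

```text
clock: 8.77
tcp_pos: [0.5918, 0.0723, 0.0849]
orientation: [0.115, 3.137, 0.001]
contact_force: [4.6, 1.8, 1.0]
grip_width: 0.0149
gripper_force: 32.8
```

Call:
play_rows:
  commands:
    - [[1,0.009,0,-0.014,0],[1,0.019,0,-0.028,0],[1,0.03,0,-0.042,0],[1,0.041,0,-0.055,0],[1,0.053,0,-0.067,0],[1,0.065,0,-0.079,0],[1,0.078,0,-0.091,0],[1,0.09,0,-0.102,0],[1,0.09,0,-0.102,0]]

```text
clock: 9.52
tcp_pos: [0.5719, 0.0738, 0.1049]
orientation: [-0.115, -3.139, -0.001]
contact_force: [3.3, 2.4, -2.9]
grip_width: 0.0148
gripper_force: 30.7
```

Run:
```python
from h import *
o=get_obs();print({k:np.round(o[k],4).tolist() for k in("clock","tcp_pos","contact_force","moment","grip_width","gripper_force")})
d=viewer.grab_frame("wrist");s=viewer.grab_frame("scene")
save("w3",np.hstack([cv2.resize(d["pixels"][60:300,160:400],(400,400),interpolation=2),cv2.resize(s["pixels"][140:240,220:320],(400,400),interpolation=2)]))
```

```text
{'clock': 9.5167, 'tcp_pos': [0.5719, 0.0738, 0.1049], 'contact_force': [3.2702, 2.3964, -2.9255], 'moment': [0.6875, -0.7689, 0.0024], 'grip_width': 0.0148, 'gripper_force': 30.7334}
```

View pics/w3.png

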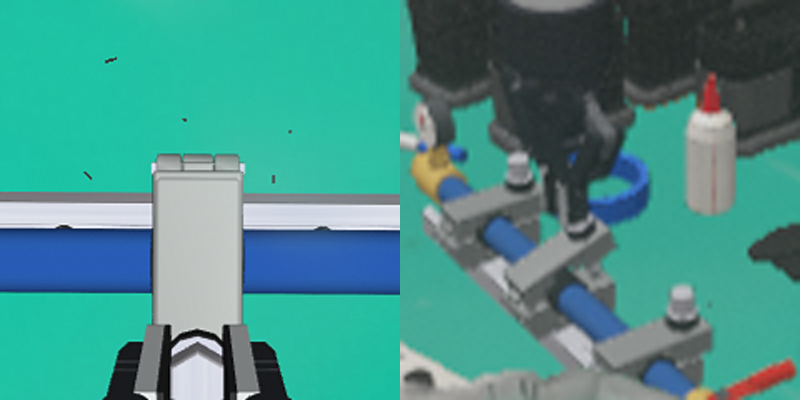

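Call:
play_rows:
  commands:
    - [[1,0.014,0,-0.01,0],[1,0.028,0,-0.02,0],[1,0.042,0,-0.03,0],[1,0.057,0,-0.038,0],[1,0.072,0,-0.046,0],[1,0.088,0,-0.053,0],[1,0.104,0,-0.06,0],[1,0.12,0,-0.066,0],[1,0.136,0,-0.071,0],[1,0.153,0,-0.075,0],[1,0.153,0,-0.075,0],[1,0.153,0,-0.075,0]]

```text
clock: 10.62
tcp_pos: [0.5413, 0.0761, 0.1195]
orientation: [-0.115, -3.138, -0.001]
contact_force: [2.3, 5.2, -3.0]
grip_width: 0.0149
gripper_force: 29.3
```

Run:
```python
from h import *
o=get_obs();print({k:np.round(o[k],4).tolist() for k in("clock","tcp_pos","contact_force","moment","grip_width","gripper_force")})
d=viewer.grab_frame("wrist");s=viewer.grab_frame("scene")
save("w4",np.hstack([cv2.resize(d["pixels"][60:300,160:400],(400,400),interpolation=2),cv2.resize(s["pixels"][140:240,220:320],(400,400),interpolation=2)]))
# predicted cap top edges at angles: cap-top far edge & hinge-side edge in the scene and wrist view
c0=np.array([.5942,.0717,.088]);ex=np.array([.997,-.073,0]);ey=np.array([.073,.997,0]);ez=np.array([0,0,1.])
H=c0-.067*ex-.041*ez
for a in (35,40,45,50):
    t=np.radians(a);f=lambda x,y,z:H+(x*np.cos(t)-z*np.sin(t))*ex+(x*np.sin(t)+z*np.cos(t))*ez+y*ey
    h=f(.067,0,.041); print(a,"head",h.round(4),"scene far corners",[proj(s,f(.078,y,.022)).round(1) for y in(-.015,.015)],"near",[proj(s,f(.006,y,.022)).round(1) for y in(-.015,.015)])
```

```text
{'clock': 10.6167, 'tcp_pos': [0.5413, 0.0761, 0.1195], 'contact_force': [2.2509, 5.2267, -3.0418], 'moment': [1.0592, -0.619, -0.0049], 'grip_width': 0.0149, 'gripper_force': 29.2872}
35 head [0.5587 0.0743 0.119 ] scene far corners [array([266.4, 193.8]), array([260.9, 189.3])] near [array([249.2, 212.7]), array([243.9, 207.8])]
40 head [0.5523 0.0748 0.1215] scene far corners [array([264.6, 193.2]), array([259.1, 188.7])] near [array([248.6, 213.1]), array([243.4, 208.3])]
45 head [0.5457 0.0752 0.1234] scene far corners [array([262.8, 192.7]), array([257.2, 188.2])] near [array([248.1, 213.6]), array([242.9, 208.7])]
50 head [0.539  0.0757 0.1247] scene far corners [array([260.8, 192.4]), array([255.3, 187.9])] near [array([247.6, 214.1]), array([242.4, 209.2])]
```

View pics/w4.png

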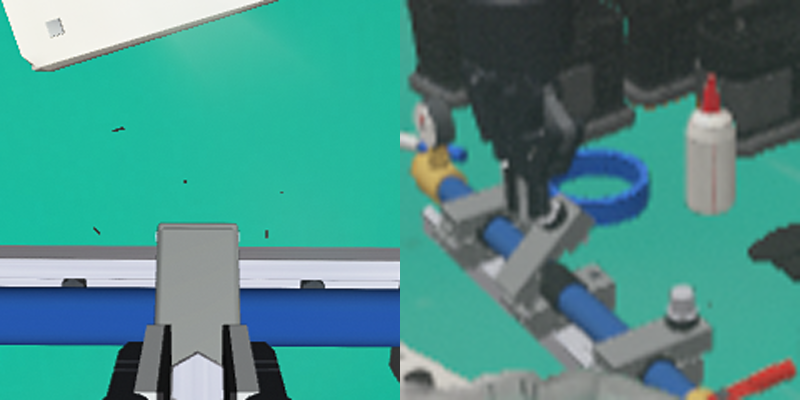

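Run:
```python
from h import *
s=viewer.grab_frame("scene");o=get_obs();print(np.round(o["qvel"],4),o["tcp_pos"])
c0=np.array([.5942,.0717,.088]);ex=np.array([.997,-.073,0]);ey=np.array([.073,.997,0]);ez=np.array([0,0,1.]);H=c0-.067*ex-.041*ez
im=cv2.resize(s["pixels"][160:230,235:305],(420,420),interpolation=2);out=[im.copy()[:, :380]]
for a,col in ((45,(255,0,0)),(35,(255,255,0))):
    t=np.radians(a);f=lambda x,y,z:H+(x*np.cos(t)-z*np.sin(t))*ex+(x*np.sin(t)+z*np.cos(t))*ez+y*ey
    P=[f(.078,-.015,.022),f(.078,-.015,0),f(0.0,-.015,0),f(.0,-.015,.022),f(.078,-.015,.022),f(.078,.015,.022)]
    q=np.array([(proj(s,p)-[235,160]+.5)*6 for p in P]).astype(int)
    cv2.polylines(im,[q],False,col,1)
save("w5",np.hstack([out[0],im[:, :380]]))
```

```text
[ 0.0009  0.002   0.002   0.0007 -0.0007 -0.0011 -0.0001] [0.54142065 0.07610167 0.11940657]
```

View pics/w5.png

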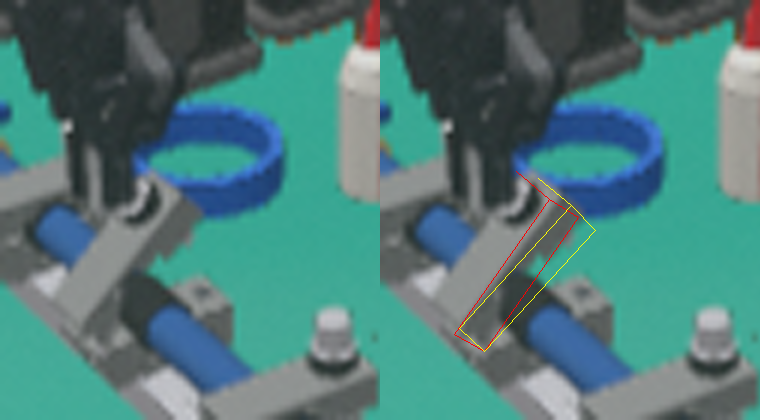

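```bash
python3 -c "
from bench import r
print(r.hand_in())"
```

```text
the job is handed in; nothing more can be done
None
```

The middle clamp has the stripped bolt: it sank about 4 mm under a light tap, while the left and right bolts stayed rigid. Its cap is now open at about 45°, with the gripper still holding the bolt head, and the job is handed in.

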